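# Pin the card board, then hold the spring clip gaping round its edge

## Robot

A 6-joint arm with a two-finger parallel gripper is mounted at the origin on a cart in front of the work surface, level with it; the furniture and walls round the work are solid. World frame = base frame: x ahead of the robot, y to its left, z up, the work surface at z = 0. Lengths are in m, angles in degrees, forces in N, time in s.
With the tool pointing down it reaches from about 0.375 to 0.9 m from the base axis. Payload 3.1 kg.
Tool frame: the origin (TCP) lies at the very end of the fingers, on their centre line; the grasp point (between the pads) lies 19 mm behind it; z points along the fingers, y is the line along which they close (so a half turn about z gives the same grasp; the last joint's range is limited). The gripper opens to 87 mm and grips with 3 to 60 N. Pads are 19 mm wide; open, the fingers measure 117 mm over their backs; the gripper's body (75 mm by 190 mm) begins 51 mm behind the grasp point.
Start: joints at [63.57, 30.224, 82.088, -0, 67.689, -10.227], TCP at [0.174, 0.6, 0.223] pointing down, gripper open.
Joint ranges: [-176.69, 176.69], [-43.24, 126.21], [12.49, 139.97], [-82, 262], [0, 151.66], [-163.58, 163.58]. Speed limits (degrees/s): [159.86, 159.86, 180, 180, 180, 180].

## Interface

Orientations are given as a 3x3 rotation matrix whose columns are the frame's x, y, z axes.
In Python, from rig import * gives the robot as it stands.
- The arm moves only by the tool jog_arm, never from a script. Its arguments are lists of equal length, an entry for each row: "delta_pos": the shift along the world's x, y, z in cm, a list of three; "turn": the turn about the world's z in degrees; "grip": the closure, from 0 (fully open) to 1 (shut). In form: {"delta_pos": [[x, y, z], ...], "turn": [turn, ...], "grip": [grip, ...]}. A call has 1 to 12 rows; each row is the pose to reach, as a shift and turn from the pose commanded when the call began; what a row does not reach only later rows make up. A row lasts 1/8 s, in which the tool goes at most 62.5 mm and 10.7 degrees, less where a joint would pass 70% of its speed; a pose out of reach is approached as far as the arm can. A call with a gripper value outside its range is refused whole. The fingers move at their own pace and stop on an object; the grip force is fixed at half the most. Time passes only in rows, so rows that repeat a pose let the fingers close. It gives the time, the measured TCP pose, the force, the opening and the grip force at its end, in the units of the state.
- read_state(): the state, without advancing time (a new reading comes with each control period).
- capture(name): name is "side" or "top" or "wrist"; returns a dict with "color" (400x640x3 uint8, blue, green, red), "fovy" (degrees; the focal length in pixels is half the picture's height over the tangent of half this angle, whatever the lens; pixels are square), "cx", "cy" (the principal point, pixels), "camera_from_world" (4x4, takes a point from world to camera coordinates). Camera axes: x right, y up, looking along -z (the intrinsics and any distortion apply to the point x, -y, -z); pixel columns grow to the right and rows downward; lengths in m; the calibration is good to about 2 mm. The wrist camera is an equidistant fisheye: a pixel r from the principal point sees the ray r / f radians off the axis. A picture is of the moment at which its call begins. There is no depth.
- hand_in(): hands the job in; it is judged then, once.
The state is a dict: "time_s": time; "joint_positions": joint angles; "qvel": joint speeds; "tau": joint torques, N m; "position": TCP position; "tcp_rot": TCP orientation; "force": force on the tool from outside, world axes, zero at the start; "moment": the same for the moment, N m; "opening": opening from 0.0 (shut) to 1.0 (fully open); "grasp_force": force on a finger pad.
Only numpy, scipy, OpenCV 4.12 (cv2) and the standard library are available. Lean on these libraries where they do the work, as an engineer would, in place of code of your own. Each camera call takes 0.05 s, during which the arm holds its last target. There are 200 camera calls.

## Task

Push the red-knobbed pin fully home through the fork of the stand and the lug of the yellow card board, so that its head sits flat on the fork, and let go of it. Then squeeze the blue spring clip wide open, take it off its rail and lower it over the top edge of the board, so that its gaping jaws stand on either side of the board, lapping at least a centimetre over it, with no part of the clip touching the board. Finish while holding the clip there squeezed open, and leave the white tubes behind it standing where they are.

Things in the scene. Friction and masses are not known exactly. Their poses are not given: they have to be found in the camera images.
- pin_grip (a point): Middle of the red upright knob (18 mm across, 28 mm tall) of the steel pin; z up along the pin. Below the knob: round head 24 mm across, 5 mm thick, then a shank 9 mm across, 32 mm long, with tapered tip 51 mm below this point. About 60 g. It starts upright in a loose hole of a grey block, head on the block, and draws straight up.
- pin_head (a point): Centre of the underside of the pin's head, 19 mm below pin_grip; this face lies on the fork when the pin is home.
- fork_hole (a point): Centre of the 11.5 mm hole's mouth on the flat top of the upper prong, 66 mm above the table. Stand fixed; z up, x from the fork to the board's panel (away from the robot, give or take 0.35 rad), y along the panel. Below the 8 mm prong lie the lug and a lower prong with equal hole, in line, then air. Prongs 40 mm wide (y), 54 mm long (x). Panel face 57 mm from the hole.
- lug_hole (a point): Centre of the upper mouth of the 12 mm hole in the board's lug (8 mm thick) between the prongs, 10 mm below fork_hole. The board lies loose in the stand with 1 to 2 mm of play, resting on the lower prong, already in line with the fork.
- board_edge (a point): Middle of the top edge of the yellow panel of the card board, about 130 mm above the table and 60 mm behind fork_hole in x. Panel upright, 5 mm thick in x, 100 mm wide in y, 74 mm tall. Axes as fork_hole: x square to the panel, y along the edge, z up. Board 0.25 kg.
- clip_pivot (a point): Centre of the blue spring clip, on its hinge axis. It stands on a rail: jaws 45 mm down, two flat handles (28 mm wide) 50 mm up from here. y: hinge axis, x: direction of squeezing, z up; x and z belong to the half with tip_a and tilt by half the joint value. Over the handles, 35 mm up: 38 mm wide on the rail, 22 mm fully squeezed (parallel, at a stop). Barrel 10 mm across; 55 g.
- tip_a (a point): Lower inner end of the jaw on the clip's -x side, 45 mm below the pivot on the rail; fully open, 43 mm below and 12.6 mm to the side of it.
- tip_b (a point): The same on the other jaw (+x side). The tips stand 5 mm apart on the rail and 25 mm apart fully open.
- clip_jaw (a joint): Angle between the clip's halves: 0 on the 5 mm rail, +0.45 rad fully squeezed open (stop), -0.11 shut on nothing. Squeezing takes about 6 N on each handle to start and 12 N to open fully; grip with 20 to 30 N. Both halves turn alike about the pivot.
- pin_block: The grey block in which the pin stands at the start, 56 x 56 x 44 mm, fixed; origin under its centre, z up.
- clip_rail: Fixed grey foot, 70 x 60 x 10 mm, with the 5 mm thick steel rail on which the clip starts: 50 mm long in y, top 55 mm above the table; the clip's barrel rests on it. The opened clip lifts straight up off it. Origin under the centre; x square to the rail. Block and rail change places; the right-hand one stands in front of a fixed grey control box (about 90 mm tall with its red button), 45 mm or more from its middle.
- tube_f1: White upright product tube, 45 mm across, 118 mm tall, loose, behind the stand (left of the middle); origin under its centre. A bystander to leave alone.
- tube_f6: White upright product tube, 45 mm across, 118 mm tall, loose, behind the stand (middle); origin under its centre. A bystander to leave alone.
- tube_f10: White upright product tube, 45 mm across, 118 mm tall, loose, behind the stand (right of the middle); origin under its centre. A bystander to leave alone.

How it is judged:
By the outcome, as a careful person would: the job done as asked, in the order asked, and still so for the second after the job is handed in, while the arm keeps its last pose, push and grip.
It also fails if it takes over 53 s, if anything falls off the work surface, if the arm or the gripper's body presses on something with over 40 N, if the wrist force passes 120 N, or if a joint passes its speed limit or range.

## Working session

There is one attempt and no reset: what is moved stays moved. The work goes in short steps, Python scripts to look and compute and a tool call to move; the robot and the scene stay as the last step left them, time stands still between calls to the robot, and variables do not carry over. Pictures are saved under pics/ and viewed, at most 11 in all, crops included, and the job is handed in when it is done.

Besides the shell and the picture viewer there is one more tool, called after "Call:" by a JSON object that holds its "name" and its "arguments". jog_arm: Moves the arm, as the interface text tells. Its arguments: {"type":"object","properties":{"delta_pos":{"type":"array"},"turn":{"type":"array"},"grip":{"type":"array"}},"required":["delta_pos","turn","grip"]}

```bash
mkdir -p pics; ls
cat > h.py <<'E'
from rig import *
import numpy as np, cv2, pickle
def snap(n,fn):
    c=capture(n); pickle.dump(c,open(f'pics/{fn}.pkl','wb')); cv2.imwrite(f'pics/{fn}.png',c['color']); return c
def load(fn): return pickle.load(open(f'pics/{fn}.pkl','rb'))
def ray(c,u,v,fish=False):
    f=200/np.tan(np.radians(c['fovy'])/2)
    dx,dy=u-c['cx'],v-c['cy']
    if fish:
        r=np.hypot(dx,dy); t=r/f; s=np.sin(t)/max(r,1e-9); d=np.array([dx*s,-dy*s,-np.cos(t)])
    else: d=np.array([dx/f,-dy/f,-1])
    M=np.linalg.inv(c['camera_from_world']); d=M[:3,:3]@d
    return M[:3,3],d/np.linalg.norm(d)
def atz(c,u,v,z,fish=False):
    o,d=ray(c,u,v,fish); return o+d*(z-o[2])/d[2]
def proj(c,P,fish=False):
    f=200/np.tan(np.radians(c['fovy'])/2)
    p=c['camera_from_world']@np.append(P,1); x,y,z=p[0],-p[1],-p[2]
    if fish:
        r=np.hypot(x,y); t=np.arctan2(r,z); return c['cx']+f*t*x/r,c['cy']+f*t*y/r
    return c['cx']+f*x/z,c['cy']+f*y/z
def tri(obs):
    A=0;b=0
    for o,d in obs:
        P=np.eye(3)-np.outer(d,d);A=A+P;b=b+P@o
    return np.linalg.solve(A,b)
E
python3 - <<'E'
from h import *
for n in('top','side'):
    c=snap(n,n+'0'); print(n,c['fovy'],c['cx'],c['cy'],np.linalg.inv(c['camera_from_world']).round(3))
a=load('top0')['color'];b=load('side0')['color']
print(read_state())
E
```

```text
pics
top 42.02758811063347 309.4071221279074 194.4209487552898 [[ 0.031  0.997 -0.069  0.495]
 [-1.     0.031 -0.002  0.047]
 [ 0.     0.069  0.998  1.449]
 [ 0.     0.     0.     1.   ]]
side 55.656175000334684 323.785924272609 201.1570919601219 [[-0.959  0.1   -0.264  0.324]
 [-0.282 -0.406  0.869  0.841]
 [-0.021  0.908  0.418  0.498]
 [ 0.     0.     0.     1.   ]]
{'time_s': 0.1, 'joint_positions': array([ 6.35711062e+01,  3.02724534e+01,  8.21494092e+01,  9.72536544e-04,
        6.76900524e+01, -1.02252644e+01]), 'qvel': array([ 0.02522541, -0.07659436, -0.08432968, -0.00100457,  0.08095363,
       -0.01847222]), 'tau': array([ 6.31641615e-05, -4.40984201e+01, -1.77150053e+01,  6.34590187e-02,
        5.33821899e-02, -2.37590325e-05]), 'position': array([0.17405296, 0.59958421, 0.22168019]), 'tcp_rot': array([[-9.60274048e-01,  2.79057291e-01, -8.83442981e-04],
       [ 2.79058454e-01,  9.60272536e-01, -1.74215159e-03],
       [ 3.62185929e-04, -1.91947519e-03, -9.99998092e-01]]), 'force': array([-0.13448692,  0.18572575,  0.79144087]), 'moment': array([ 0.00937074,  0.05101232, -0.03183014]), 'grasp_force': 0.0, 'opening': 0.998007956221481}
```

View pics/top0.png

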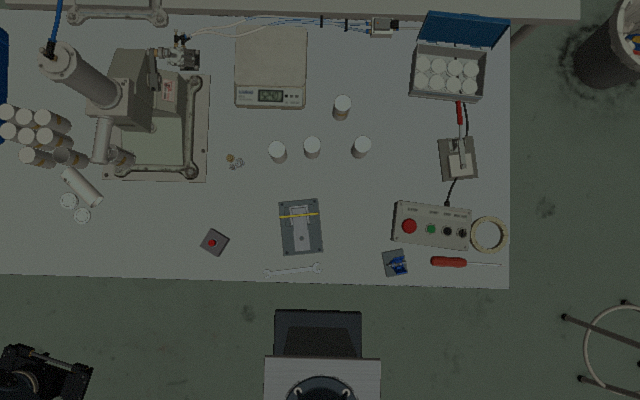

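View pics/side0.png

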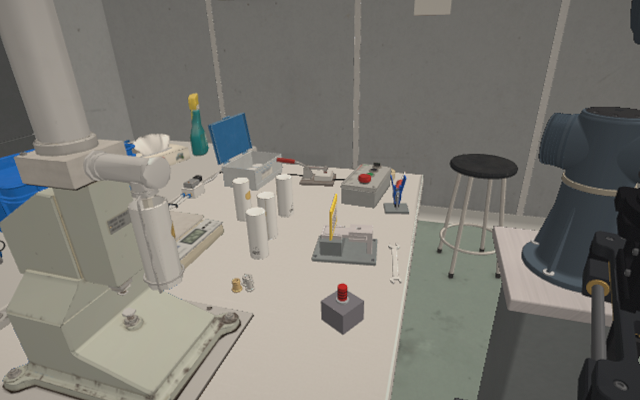

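Run:
```python
from h import *
a=load('top0')['color']; b=load('side0')['color']
R=lambda im,x,y,w,h,s:cv2.resize(im[y:y+h,x:x+w],None,fx=s,fy=s,interpolation=cv2.INTER_CUBIC)
top=np.hstack([R(a,195,222,40,40,6),R(a,270,190,60,70,6)[:240*2],])
t=np.zeros((600,800,3),np.uint8)
t[:240,:240]=R(a,195,222,40,40,6)          # pin
t[:420,240:600]=R(a,270,190,60,70,6)       # stand
t[240:480,:240]=R(a,378,242,40,40,6)      # clip
t[420:600,240:540]=R(b,380,165,50,30,6)
t[:200,600:800]=R(b,320,280,50,50,4)
t[200:600,600:800]=R(b,310,190,50,100,4)
t=np.clip(t.astype(float)*1.6,0,255).astype(np.uint8)
cv2.imwrite('pics/m.png',t)
```

```text
Traceback (most recent call last):
ValueError: all the input array dimensions except for the concatenation axis must match exactly, but along dimension 0, the array at index 0 has size 240 and the array at index 1 has size 420
```

Run:
```python
from h import *
a=load('top0')['color']; b=load('side0')['color']
R=lambda im,x,y,w,h,s:cv2.resize(im[y:y+h,x:x+w],None,fx=s,fy=s,interpolation=cv2.INTER_CUBIC)
t=np.zeros((600,800,3),np.uint8)
t[:240,:240]=R(a,195,222,40,40,6)          # pin
t[:420,240:600]=R(a,270,190,60,70,6)       # stand
t[240:480,:240]=R(a,378,242,40,40,6)      # clip
t[420:600,240:540]=R(b,380,165,50,30,6)
t[:200,600:800]=R(b,320,280,50,50,4)
t[200:600,600:800]=R(b,310,190,50,100,4)
t=np.clip(t.astype(float)*1.6,0,255).astype(np.uint8)
cv2.imwrite('pics/m.png',t)
```

```text
(no output)
```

View pics/m.png

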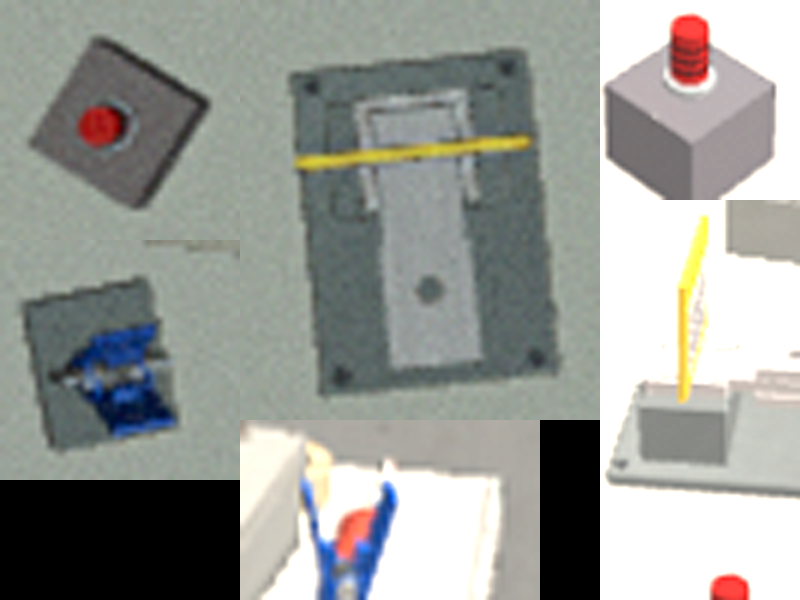

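Run:
```python
from h import *
c=load('top0')
g=lambda u,v,z:atz(c,u,v,z)[:2].round(4)
print('pin',g(195+98/6,222+126/6,.077))
pb=[g(195+u/6,222+v/6,.044) for u,v in((97,38),(208,103),(138,208),(30,142))];print(pb,np.mean(pb,0))
print('hole',g(270+190/6,190+290/6,.066))
l=g(270+57/6,190+162/6,.13);r=g(270+289/6,190+142/6,.13);print('board',l,r,(l+r)/2,np.degrees(np.arctan2(*(-(l-r)[0],(l-r)[1]))))
fc=[g(378+u/6,242+v/6,.01) for u,v in((22,60),(148,40),(178,190),(55,210))];print('foot',fc,np.mean(fc,0))
d=fc[0]-fc[1];e=fc[3]-fc[2];print(np.degrees(np.arctan2(-d[0],d[1])),np.degrees(np.arctan2(-e[0],e[1])))
s=read_state()
print(np.degrees(np.arctan2(s['tcp_rot'][1,1],s['tcp_rot'][0,1])))
```

```text
pin [0.4549 0.3026]
[array([0.4933, 0.3109]), array([0.4658, 0.2599]), array([0.418 , 0.2892]), array([0.4459, 0.3388])] [0.45575 0.2997 ]
hole [0.4743 0.0661]
board [0.5273 0.123 ] [0.5388 0.0254] [0.53305 0.0742 ] 6.720054816121965
foot [array([ 0.4428, -0.1542]), array([ 0.4537, -0.2118]), array([ 0.3859, -0.2267]), array([ 0.3751, -0.1707])] [ 0.414375 -0.19085 ]
10.715718528089935 10.9158824316931
73.79602039581138
```

Call:
{"name": "jog_arm", "arguments": {"delta_pos": [[28.1,-29.7,-4],[28.1,-29.7,-4],[28.1,-29.7,-4],[28.1,-29.7,-4],[28.1,-29.7,-4],[28.1,-29.7,-4],[28.1,-29.7,-4],[28.1,-29.7,-4],[28.1,-29.7,-4],[28.1,-29.7,-4],[28.1,-29.7,-4]], "turn": [22.9,22.9,22.9,22.9,22.9,22.9,22.9,22.9,22.9,22.9,22.9], "grip": [0,0,0,0,0,0,0,0,0,0,0]}}

```text
time_s: 1.48
position: [0.4544, 0.3042, 0.1827]
tcp_rot: [[-0.993, -0.119, -0.0], [-0.119, 0.993, 0.0], [0.0, 0.0, -1.0]]
force: [-0.3, 0.2, -0.1]
opening: 0.999
grasp_force: 0.0
```

Run:
```python
from h import *
c=snap('wrist','w1'); s=read_state(); print(s['position'],s['time_s'],s['tcp_rot'].round(3))
for P in((.4549,.3026,.077),(.4743,.0661,.066),(.533,.0742,.13)): print(proj(c,P,True))
M=np.linalg.inv(c['camera_from_world']);print(M.round(3),c['fovy'],c['cx'],c['cy'])
```

```text
[0.45459872 0.30404869 0.1827038 ] 1.525 [[-0.993 -0.118  0.   ]
 [-0.118  0.993  0.   ]
 [-0.     0.    -1.   ]]
(np.float64(314.07698324420994), np.float64(198.81254880576876))
(np.float64(102.6817696998067), np.float64(188.5234668810308))
(np.float64(81.44440853439937), np.float64(262.29342852585876))
[[-0.118 -0.946 -0.302  0.37 ]
 [ 0.993 -0.113 -0.036  0.296]
 [-0.    -0.304  0.953  0.345]
 [ 0.     0.     0.     1.   ]] 65.70646984690485 317.3675743482013 199.62383893190847
```

View pics/w1.png

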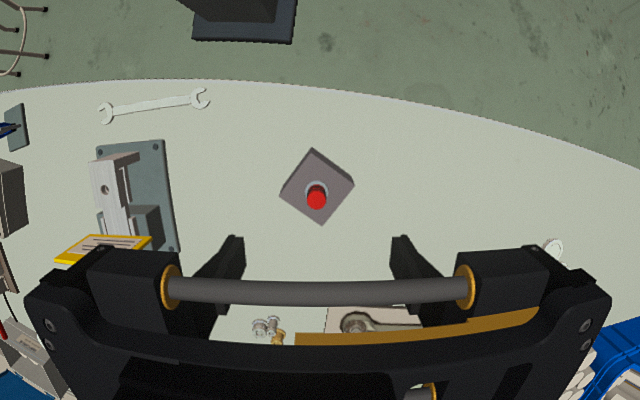

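Run:
```python
from h import *
c=load('w1'); im=c['color'].astype(int)
m=(im[:,:,2]>120)&(im[:,:,1]<60)&(im[:,:,0]<60); m[:170]=0;m[215:]=0;m[:,:295]=0;m[:,340:]=0
v,u=np.nonzero(m); print(u.min(),u.max(),v.min(),v.max(),u.mean(),v.mean())
print(atz(c,u.mean(),v.mean(),.066,True), atz(c,104.5,189,.066,True))
for k in range(v.min(),v.max()+1,3): q=u[v==k];print(k,q.min(),q.max())
t=load('top0');im=t['color'].astype(int);m=(im[:,:,2]>90)&(im[:,:,1]<50); m[:,:200]=0;m[:,225:]=0;m[:230]=0;m[255:]=0
v,u=np.nonzero(m);print(u.mean(),v.mean(),atz(t,u.mean(),v.mean(),.072))
```

```text
307 325 188 208 315.86524822695037 199.12765957446808
[0.45848281 0.30460166 0.066     ] [0.47456932 0.06886873 0.066     ]
188 313 314
191 311 320
194 309 323
197 307 324
200 307 325
203 308 324
206 310 322
210.92592592592592 242.59259259259258 [0.45583511 0.30461664 0.072     ]
```

Call:
{"name": "jog_arm", "arguments": {"delta_pos": [[0.1,0.1,-4],[0.1,0.1,-9],[0.1,0.1,-12],[0.1,0.1,-13],[0.1,0.1,-13],[0.1,0.1,-13],[0.1,0.1,-13],[0.1,0.1,-13],[0.1,0.1,-13],[0.1,0.1,-13]], "turn": [0,0,0,0,0,0,0,0,0,0], "grip": [0,0,0,0,0,1,1,1,1,1]}}

```text
time_s: 2.78
position: [0.4564, 0.3042, 0.0527]
tcp_rot: [[-0.993, -0.117, 0.0], [-0.117, 0.993, 0.0], [-0.0, 0.0, -1.0]]
force: [0.0, -0.1, -0.7]
opening: 0.519
grasp_force: 0.0
```

Call:
{"name": "jog_arm", "arguments": {"delta_pos": [[0,0,0],[0,0,0],[0,0,0],[0,0,0],[0,0,0],[0,0,0]], "turn": [0,0,0,0,0,0], "grip": [1,1,1,1,1,1]}}

```text
time_s: 3.52
position: [0.4563, 0.3042, 0.0525]
tcp_rot: [[-0.993, -0.117, -0.0], [-0.117, 0.993, -0.0], [0.0, 0.0, -1.0]]
force: [-0.3, -0.4, -1.1]
opening: 0.197
grasp_force: 30.0
```

Call:
{"name": "jog_arm", "arguments": {"delta_pos": [[0,0,1],[0,0,3],[0,0,6],[0,0,8],[0,0,8],[0,0,8]], "turn": [0,0,0,0,0,0], "grip": [1,1,1,1,1,1]}}

```text
time_s: 4.28
position: [0.4559, 0.304, 0.1323]
tcp_rot: [[-0.993, -0.117, -0.001], [-0.117, 0.993, -0.0], [0.001, -0.0, -1.0]]
force: [0.2, -0.6, -0.7]
opening: 0.201
grasp_force: 30.0
```

Call:
{"name": "jog_arm", "arguments": {"delta_pos": [[0.5,-6,0],[1,-12,0],[1.5,-18,0],[1.9,-22,0],[1.9,-23.7,0],[1.9,-23.7,0],[1.9,-23.7,0],[1.9,-23.7,0],[1.9,-23.7,0]], "turn": [0,0,0,0,0,0,0,0,0], "grip": [1,1,1,1,1,1,1,1,1]}}

```text
time_s: 5.4
position: [0.4752, 0.0682, 0.1326]
tcp_rot: [[-0.993, -0.118, 0.0], [-0.118, 0.993, 0.0], [-0.0, 0.0, -1.0]]
force: [0.8, 0.3, -0.5]
opening: 0.199
grasp_force: 30.0
```

Run:
```python
from h import *
c=snap('wrist','w2');d=snap('side','s2'); s=read_state(); p=s['position'];print(p,s['time_s'])
print([proj(c,p+[0,0,z],True) for z in(0,-.039)],proj(c,(.4745,.0675,.066),True),[proj(d,p+[0,0,z]) for z in(0,-.039)],proj(d,(.4745,.0675,.066)))
R=lambda im,x,y,w,h,s:cv2.resize(im[y:y+h,x:x+w],None,fx=s,fy=s,interpolation=cv2.INTER_CUBIC)
t=np.hstack([R(c['color'],260,120,100,150,4),R(d['color'],310,170,80,120,5)])
cv2.imwrite('pics/m2.png',np.clip(t*1.5,0,255).astype(np.uint8))
```

```text
[0.4752974  0.06781129 0.13257526] 5.5
[(np.float64(314.36875040142706), np.float64(252.69038592129687)), (np.float64(314.87744121936225), np.float64(227.07609737797335))] (np.float64(314.87471446669684), np.float64(212.51612176096103)) [(np.float64(359.0600209119433), np.float64(202.40674994005988)), (np.float64(358.75140482572226), np.float64(217.61556413323086))] (np.float64(358.89955203392014), np.float64(228.01209056263687))
```

View pics/m2.png

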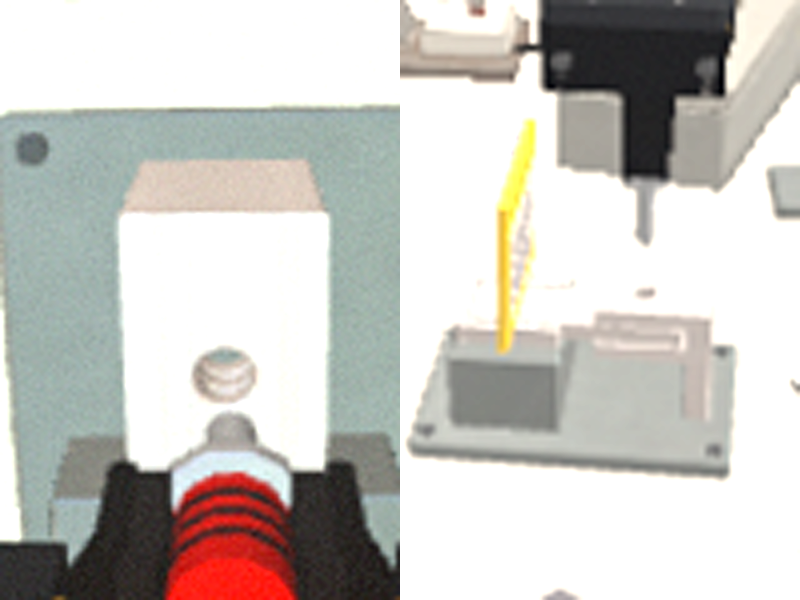

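```bash
cat > ov.py <<'E'
from h import *
def circ(c,P,r,fish): return np.array([proj(c,np.array(P)+[r*np.cos(a),r*np.sin(a),0],fish) for a in np.linspace(0,6.283,60)])
def draw(c,fish,x,y,s,t,L):
    for P,r,col in L:
        q=((circ(c,P,r,fish)-[x,y]+.5)*s).round().astype(int); cv2.polylines(t,[q],True,col,1)
E
python3 - <<'E'
from ov import *
c=load('w2');d=load('s2');p=np.array([.4752,.0679,.1326])
R=lambda im,x,y,w,h,s:np.clip(cv2.resize(im[y:y+h,x:x+w],None,fx=s,fy=s,interpolation=cv2.INTER_CUBIC)*1.4,0,255).astype(np.uint8)
G=(0,255,0);Y=(255,0,255);B=(255,0,0)
def L(q,h): return [(q+[0,0,-.0085],.012,G),(q+[0,0,.0245],.009,G),(q+[0,0,-.034],.0045,B),(h,.00575,Y)]
a=R(c['color'],285,190,65,100,6); draw(c,True,285,190,6,a,L(p,np.array([.4745,.0675,.066])))
b=R(d['color'],335,195,50,50,8); draw(d,False,335,195,8,b,L(p,np.array([.4745,.0675,.066])))
t=np.zeros((600,790,3),np.uint8);t[:,:390]=a;t[:400,390:]=b
cv2.imwrite('pics/m3.png',t)
E
```

```text
(no output)
```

View pics/m3.png

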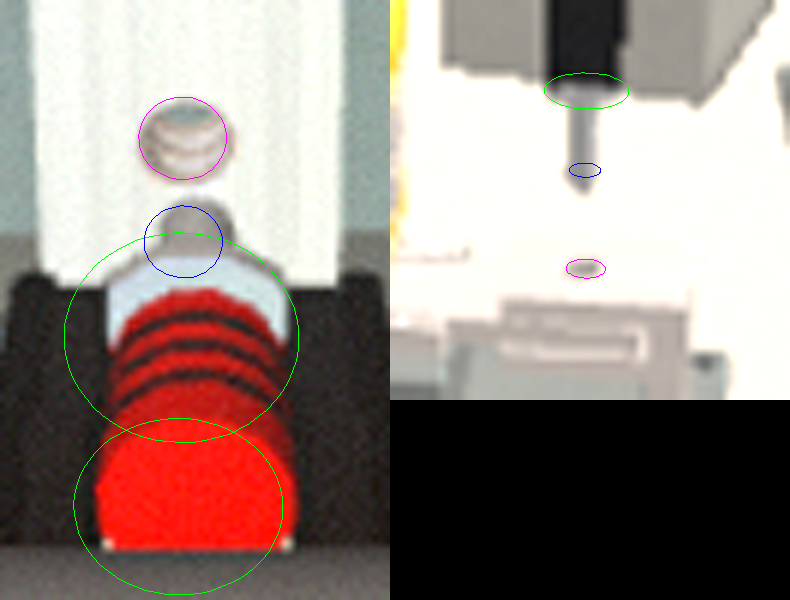

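Call:
{"name": "jog_arm", "arguments": {"delta_pos": [[-0.02,-0.16,-1],[-0.02,-0.16,-2.2],[-0.02,-0.16,-2.2],[-0.02,-0.16,-2.6],[-0.02,-0.16,-2.9],[-0.02,-0.16,-3.1],[-0.02,-0.16,-3.1]], "turn": [0,0,0,0,0,0,0], "grip": [1,1,1,1,1,1,1]}}

```text
time_s: 6.38
position: [0.4753, 0.0657, 0.1015]
tcp_rot: [[-0.993, -0.116, 0.0], [-0.116, 0.993, 0.0], [-0.0, 0.0, -1.0]]
force: [0.8, 0.9, -1.6]
opening: 0.196
grasp_force: 30.0
```

Call:
{"name": "jog_arm", "arguments": {"delta_pos": [[0,0,-0.4],[0,0,-0.7],[0,0,-1.0],[0,0,-1.0]], "turn": [0,0,0,0], "grip": [1,1,1,1]}}

```text
time_s: 6.88
position: [0.4752, 0.0657, 0.0912]
tcp_rot: [[-0.993, -0.116, -0.0], [-0.116, 0.993, 0.0], [0.0, 0.0, -1.0]]
force: [0.4, 3.2, -1.6]
opening: 0.196
grasp_force: 30.0
```

Call:
{"name": "jog_arm", "arguments": {"delta_pos": [[0,0.06,-0.4],[0,0.06,-0.7],[0,0.06,-1.0],[0,0.06,-1.0]], "turn": [0,0,0,0], "grip": [1,1,1,1]}}

```text
time_s: 7.38
position: [0.475, 0.0661, 0.0813]
tcp_rot: [[-0.993, -0.117, -0.001], [-0.117, 0.993, -0.0], [0.001, 0.0, -1.0]]
force: [0.8, 0.1, -1.2]
opening: 0.198
grasp_force: 30.0
```

Good. Now the last 7 mm, with a little push.

Call:
{"name": "jog_arm", "arguments": {"delta_pos": [[0,0,-0.3],[0,0,-0.6],[0,0,-0.7],[0,0,-0.8],[0,0,-0.8]], "turn": [0,0,0,0,0], "grip": [1,1,1,1,1]}}

```text
time_s: 8.0
position: [0.4751, 0.0662, 0.0744]
tcp_rot: [[-0.993, -0.117, 0.0], [-0.117, 0.993, -0.0], [-0.0, -0.0, -1.0]]
force: [-1.3, 0.6, 7.2]
opening: 0.197
grasp_force: 30.0
```

Call:
{"name": "jog_arm", "arguments": {"delta_pos": [[0,0,-0.1],[0,0,-0.1],[0,0,0],[0,0,0],[0,0,0],[0,0,0],[0,0,1],[0,0,4],[0,0,8],[0,0,12],[0,0,12]], "turn": [0,0,0,0,0,0,0,0,0,0,0], "grip": [1,1,0.3,0.3,0.3,0.3,0.3,0.3,0.3,0.3,0.3]}}

```text
time_s: 9.38
position: [0.4774, 0.066, 0.1969]
tcp_rot: [[-0.993, -0.117, 0.008], [-0.117, 0.993, -0.001], [-0.008, -0.002, -1.0]]
force: [-0.9, 0.3, -0.4]
opening: 0.701
grasp_force: 0.0
```

Run:
```python
from ov import *
c=snap('wrist','w4');d=snap('side','s4');s=read_state();print(s['position'],s['opening'])
R=lambda im,x,y,w,h,s:np.clip(cv2.resize(im[y:y+h,x:x+w],None,fx=s,fy=s,interpolation=cv2.INTER_CUBIC)*1.3,0,255).astype(np.uint8)
b=d['color'];t=np.zeros((600,800,3),np.uint8)
t[:,:400]=R(b,325,180,80,120,5)
t[:320,400:800]=R(b,375,155,50,40,8)
t[320:600,400:800]=R(c['color'],240,130,160,112,2.5)
cv2.imwrite('pics/m4.png',t)
```

```text
[0.47490665 0.06620969 0.19393604] 0.7001104841171397
```

View pics/m4.png

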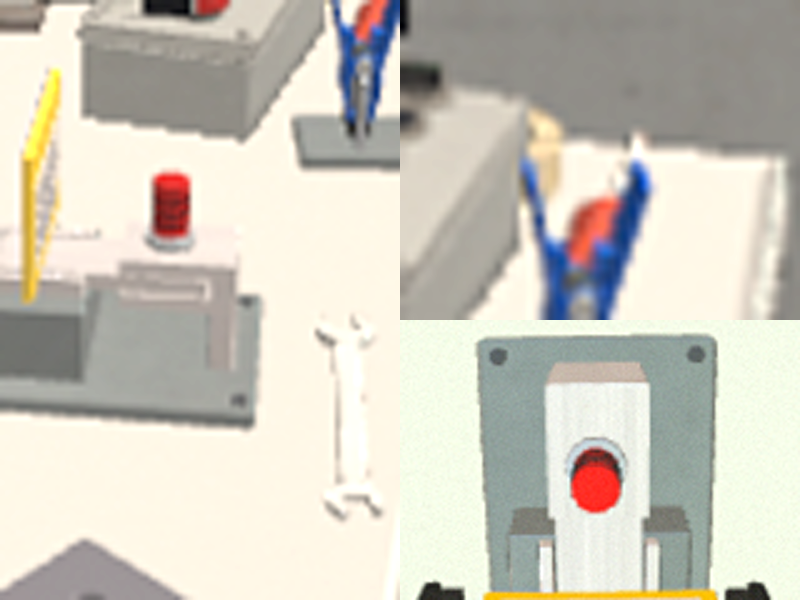

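Call:
{"name": "jog_arm", "arguments": {"delta_pos": [[-1,-4,0],[-2,-9,0],[-4,-15,0],[-6.1,-21,0],[-6.1,-25.7,0],[-6.1,-25.7,0],[-6.1,-25.7,0],[-6.1,-25.7,0],[-6.1,-25.7,0],[-6.1,-25.7,0],[-6.1,-25.7,0]], "turn": [-10,-20,-30,-40,-50,-60,-70,-80,-85.9,-85.9,-85.9], "grip": [0.37,0.37,0.37,0.37,0.37,0.37,0.37,0.37,0.37,0.37,0.37]}}

```text
time_s: 10.85
position: [0.4137, -0.1904, 0.1928]
tcp_rot: [[-0.189, 0.982, -0.002], [0.982, 0.189, 0.001], [0.002, -0.001, -1.0]]
force: [0.4, -0.2, 0.6]
opening: 0.63
grasp_force: 0.0
```

Run:
```python
from ov import *
c=snap('wrist','w5');s=read_state();p=s['position'];print(p,s['opening'],s['tcp_rot'].round(3))
print(proj(c,(.4144,-.1909,.06),True),proj(c,(p[0],p[1],.06),True))
R=lambda im,x,y,w,h,s:np.clip(cv2.resize(im[y:y+h,x:x+w],None,fx=s,fy=s,interpolation=cv2.INTER_CUBIC)*1.3,0,255).astype(np.uint8)
cv2.imwrite('pics/m5.png',R(c['color'],220,100,200,150,4))
```

```text
[ 0.41382528 -0.19055751  0.19298001] 0.6304342066125601 [[-0.189  0.982 -0.001]
 [ 0.982  0.189  0.001]
 [ 0.001 -0.001 -1.   ]]
(np.float64(318.47799244098366), np.float64(192.05364500515998)) (np.float64(317.97463128403797), np.float64(191.6231802275872))
```

View pics/m5.png

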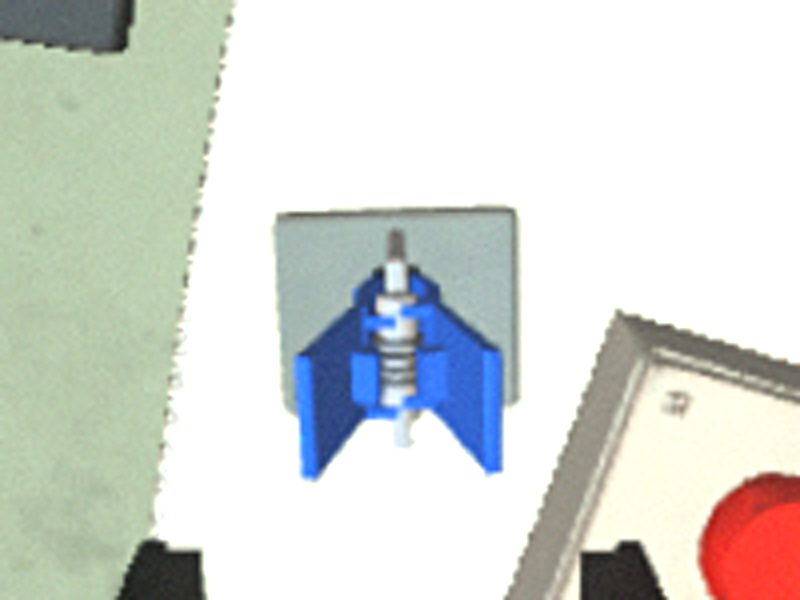

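Run:
```python
from ov import *
c=load('w5')
g=lambda u,v,z:atz(c,220+u/4,100+v/4,z,True)[:2].round(4)
q=[g(*k,.11) for k in((298,355),(310,478),(498,350),(498,470))];print(q,np.mean(q,0))
print(g(397,338,.062))
f=[g(*k,.01) for k in((276,213),(515,208),(518,402))];print((f[0]+f[2])/2,f); d=f[1]-f[0];print(np.degrees(np.arctan2(d[1],d[0])))
print('box near corner',g(645,365,.09),g(560,590,.085),g(615,310,.0))
```

```text
[array([ 0.3916, -0.1775]), array([ 0.3986, -0.2038]), array([ 0.4318, -0.1687]), array([ 0.4375, -0.1945])] [ 0.414875 -0.186125]
[ 0.4136 -0.1826]
[ 0.4155  -0.18755] [array([ 0.376 , -0.1667]), array([ 0.4418, -0.1525]), array([ 0.455 , -0.2084])]
12.177983923765742
box near corner [ 0.4682 -0.1708] [ 0.4635 -0.2314] [ 0.479  -0.1778]
```

Call:
{"name": "jog_arm", "arguments": {"delta_pos": [[0.1,0.35,0],[0.1,0.35,-4],[0.1,0.35,-8],[0.1,0.35,-11],[0.1,0.35,-11.5],[0.1,0.35,-11.5],[0.1,0.35,-11.5],[0.1,0.35,-11.5],[0.1,0.35,-11.5],[0.1,0.35,-11.5],[0.1,0.35,-11.5],[0.1,0.35,-11.5]], "turn": [0.7,0.7,0.7,0.7,0.7,0.7,0.7,0.7,0.7,0.7,0.7,0.7], "grip": [0.37,0.37,0.37,0.37,0.37,0.37,1,1,1,1,1,1]}}

```text
time_s: 12.4
position: [0.4164, -0.1882, 0.0809]
tcp_rot: [[-0.2, 0.98, 0.004], [0.98, 0.2, -0.003], [-0.004, 0.003, -1.0]]
force: [-1.2, 1.7, 16.0]
opening: 0.247
grasp_force: 30.0
```

Call:
{"name": "jog_arm", "arguments": {"delta_pos": [[0,0,0],[0,0,0],[0,0,0],[0,0,0],[0,0,0]], "turn": [0,0,0,0,0], "grip": [1,1,1,1,1]}}

```text
time_s: 13.02
position: [0.4164, -0.1881, 0.0809]
tcp_rot: [[-0.2, 0.98, 0.004], [0.98, 0.2, -0.003], [-0.003, 0.003, -1.0]]
force: [-0.7, 1.1, 16.2]
opening: 0.246
grasp_force: 30.0
```

Call:
{"name": "jog_arm", "arguments": {"delta_pos": [[0,0,0.3],[0,0,1],[0,0,3],[0,0,6],[0,0,9],[0,0,12],[0,0,12],[0,0,12]], "turn": [0,0,0,0,0,0,0,0], "grip": [1,1,1,1,1,1,1,1]}}

```text
time_s: 14.02
position: [0.4145, -0.1869, 0.198]
tcp_rot: [[-0.199, 0.98, -0.001], [0.98, 0.199, 0.001], [0.001, -0.001, -1.0]]
force: [-0.4, 0.8, -0.5]
opening: 0.245
grasp_force: 30.0
```

Run:
```python
from ov import *
c=snap('wrist','w6');d=snap('side','s6');s=read_state();p=s['position'];print(p,s['opening'],s['force'],np.degrees(np.arctan2(s['tcp_rot'][1,1],s['tcp_rot'][0,1])))
R=lambda im,x,y,w,h,s:np.clip(cv2.resize(im[y:y+h,x:x+w],None,fx=s,fy=s,interpolation=cv2.INTER_CUBIC)*1.3,0,255).astype(np.uint8)
u,v=proj(d,p);x,y=int(u)-25,int(v)-25; print(x,y,u,v)
t=np.zeros((560,800,3),np.uint8); t[:480,:400]=R(d['color'],x,y,50,60,8); t[:,400:]=R(c['color'],270,130,100,140,4)
cv2.imwrite('pics/m6.png',t)
```

```text
[ 0.41434244 -0.18672378  0.19749159] 0.24715802767234513 [-0.40206103 -0.72528557 -0.27317118] 11.491009443388657
374 120 399.8379522173171 145.395468045611
```

View pics/m6.png

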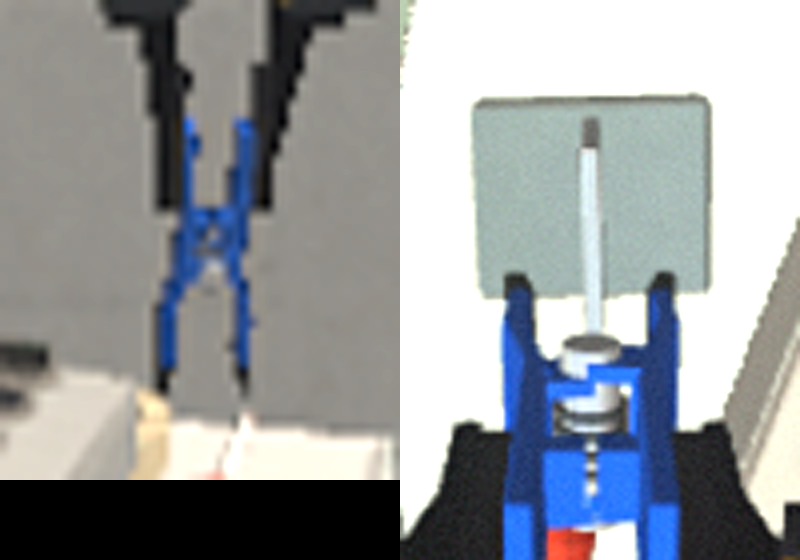

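Call:
{"name": "jog_arm", "arguments": {"delta_pos": [[0,0,4.2],[2,5,4.2],[5,10,4.2],[8,16,4.2],[11,22,4.2],[12,26,4.2],[12,26,4.2],[12,26,4.2],[12,26,4.2],[12,26,4.2]], "turn": [0,-2,-4.8,-4.8,-4.8,-4.8,-4.8,-4.8,-4.8,-4.8], "grip": [1,1,1,1,1,1,1,1,1,1]}}

```text
time_s: 15.38
position: [0.535, 0.0714, 0.2405]
tcp_rot: [[-0.114, 0.993, -0.0], [0.993, 0.114, -0.0], [-0.0, -0.0, -1.0]]
force: [0.9, 0.0, -0.7]
opening: 0.244
grasp_force: 30.0
```

Run:
```python
from ov import *
c=snap('wrist','w7');d=snap('side','s7');s=read_state();p=s['position'];print(p,s['opening'],np.degrees(np.arctan2(s['tcp_rot'][1,1],s['tcp_rot'][0,1])))
R=lambda im,x,y,w,h,s:np.clip(cv2.resize(im[y:y+h,x:x+w],None,fx=s,fy=s,interpolation=cv2.INTER_CUBIC)*1.3,0,255).astype(np.uint8)
print(proj(d,p),proj(d,p-[0,0,.064]),proj(c,(.5341,.0731,.13),True))
x,y=310,140
t=np.zeros((600,800,3),np.uint8); t[:600,:350]=R(d['color'],310,130,50,86,7)[:600]; t[:600,350:800]=R(c['color'],230,100,180,240,2.5)
cv2.imwrite('pics/m7.png',t)
```

```text
[0.53507523 0.07164797 0.24064867] 0.24951824806765951 6.596378613113202
(np.float64(332.8316732618622), np.float64(155.75121061061645)) (np.float64(333.1291480943974), np.float64(182.81009460487394)) (np.float64(317.15236633739033), np.float64(196.1375037484471))
```

View pics/m7.png

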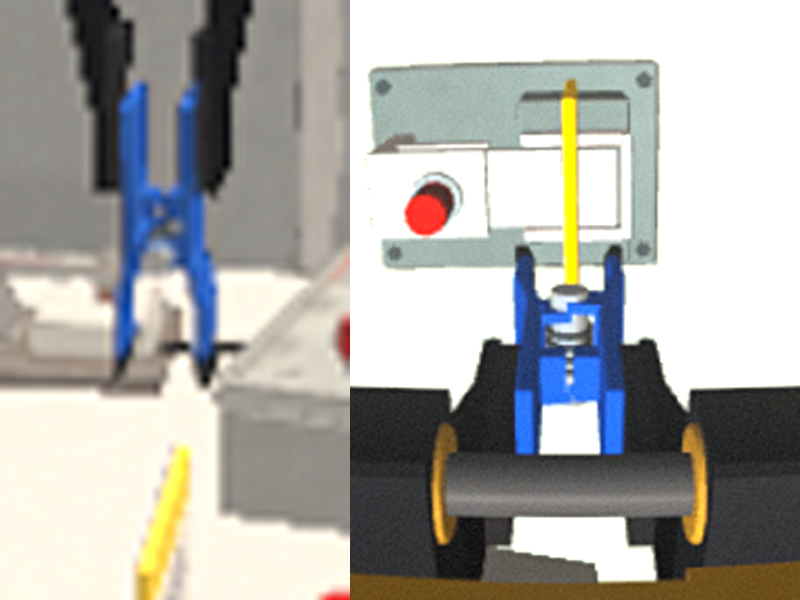

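Call:
{"name": "jog_arm", "arguments": {"delta_pos": [[0,0.1,-1.5],[0,0.1,-3],[0,0.1,-4],[0,0.1,-5],[0,0.1,-5.5],[0,0.1,-6],[0,0.1,-6.2],[0,0.1,-6.2],[0,0.1,-6.2]], "turn": [0,0,0,0,0,0,0,0,0], "grip": [1,1,1,1,1,1,1,1,1]}}

```text
time_s: 16.6
position: [0.5354, 0.0737, 0.1789]
tcp_rot: [[-0.117, 0.993, 0.001], [0.993, 0.117, -0.0], [-0.0, 0.001, -1.0]]
force: [0.4, -0.2, -0.5]
opening: 0.248
grasp_force: 30.0
```

Run:
```python
from ov import *
c=snap('wrist','w8');d=snap('side','s8');s=read_state();p=s['position'];print(p,s['opening'],s['force'])
R=lambda im,x,y,w,h,s:np.clip(cv2.resize(im[y:y+h,x:x+w],None,fx=s,fy=s,interpolation=cv2.INTER_CUBIC)*1.3,0,255).astype(np.uint8)
t=np.zeros((600,800,3),np.uint8); t[:600,:400]=R(d['color'],310,160,50,75,8); t[:600,400:800]=R(c['color'],260,140,100,150,4)
cv2.imwrite('pics/m8.png',t)
```

```text
[0.53534049 0.07365517 0.17882918] 0.24576651814451586 [-0.65859969 -0.298424   -0.37653532]
```

View pics/m8.png

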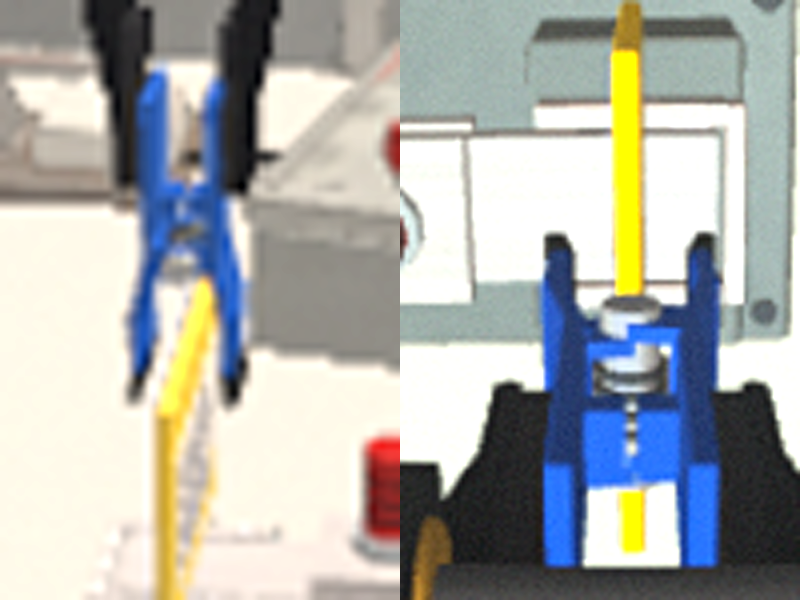

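```bash
python3 -c "
from rig import *
print(hand_in())"
```

```text
the job is handed in; nothing more can be done
None
```

The pin is fully home in the fork and released. The clip is held squeezed open over the board edge, lapping it by about 15 mm (estimated), with no sign of contact in the force reading or the pictures. The tubes were left alone, and the job was handed in at about 17 s.

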